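# Close the plaster casting mould

## Task

Close the casting mould: push the loose plaster half along the bench, only nudging it with the fingers and never gripping, lifting or tipping it, until its hollowed face meets the fixed half squarely without a gap and its side is flush against the steel back rail. Leave the ware and tools around it where they are.

Things in the scene. Friction and masses are not known exactly. Their poses are not given: they have to be found in the camera images.
- station: Fixed steel rail and greyer fixed mould half. Origin: on the bench at the inside corner between rail and joint face; z up. The rail's flat face is the plane x = 0, facing -x: 45 mm high, y = -85 to 345 mm, 10 mm thick, its foot reaches 34 mm behind the face. The fixed half fills x = -110..0, y = -90..0 mm, 60 mm high. A bracket behind it ends at y = -123 mm. x < 0, y > 0 is bare bench.
- station_face (a point): Where the middle of the loose half's joint face belongs: middle of the fixed half's flat vertical joint face (plane y = 0 of the station, facing +y, with half a casting hollow in it), 30 mm above the bench, 55 mm from the rail. Axes as the station's.
- mould: Loose white plaster mould half, 110 mm (own x) by 90 mm (own y) by 60 mm high, 0.5 to 0.8 kg; origin: centre of its underside. All sides flat and vertical, no keys. Own -y side is the joint face; own +x side goes to the rail. It starts off the rail and off the fixed half, turned up to 0.35 rad. Sliding takes about 2 to 7 N. Closed: origin at x = -55, y = 45 mm of the station, axes parallel.
- mould_center (a point): Centre of the loose mould half, 30 mm above its underside.
- mould_face (a point): Middle of the loose half's joint face (own y = -45 mm), 30 mm above its underside. The face holds half a casting hollow, open at the top, 56 mm wide, 28 mm deep. A blue stripe on top, along own y at own x = -43 mm, continues the fixed half's stripe when closed.
- bowl: open fluted white bowl, 106 mm across the rim, 52 mm high; loose, to be left alone. Origin at the centre of its underside.
- cup: open fluted white cup, 72 mm across the rim, 70 mm high; loose, to be left alone. Origin at the centre of its underside.
- lids: stack of three fluted white lids in one piece, 92 mm across, 54 mm high; loose, to be left alone. Origin at the centre of its underside.
- jar: small closed brown jar with a knob, 72 mm across, 78 mm high; loose, to be left alone. Origin at the centre of its underside.
- mallet: rubber mallet with a wooden handle lying along its own x, 260 mm long, head at +x; loose, to be left alone. Origin under its middle.
- brush: brush lying along its own x, 200 mm long; loose, to be left alone. Origin under its middle.
Things that resemble listed ones, but are neither listed nor needed, are in the scene too. Leave any green or red look-alike of the mould alone.

How it is judged:
By the outcome, as a careful person would: the job done as asked, in the order asked, and still so for the second after the job is handed in, with the robot touching nothing.
It also fails if it takes over 61 s, if anything falls off the work surface, if the arm or the gripper's body presses on something with over 40 N, if the wrist force passes 120 N, or if a joint passes its speed limit or range.

## Robot

A 7-joint arm with a two-finger parallel gripper is mounted at the origin on the work surface. World frame = base frame: x ahead of the robot, y to its left, z up, the work surface at z = 0. Lengths are in m, angles in rad, forces in N, time in s.
With the tool pointing down it reaches from about 0.4 to 0.85 m from the base axis. Payload 10.4 kg.
Tool frame: the origin (TCP) lies on the front face of the gripper's body, between the roots of the fingers; the fingertips stand 73 mm ahead of it and the grasp point (between the pads) lies 54 mm ahead of it; x points along the fingers, y is the direction in which the jaws open and shut, and the axes are right-handed (so a half turn about x gives the same grasp; the last joint's range is limited). The gripper opens to 85 mm and grips with 20 to 120 N. Pads are 22 mm wide; open, the fingers measure 114 mm over their backs; the gripper's body (76 mm by 85 mm) begins 54 mm behind the grasp point. The pads swing forward as they close: fully open they stand 13 mm farther back than shut.
Start: joints at [1.267, 0.332, -0.065, 1.46, 0.022, 1.35, -0.088], TCP at [0.173, -0.601, 0.304] pointing down, gripper open.
Joint ranges: [-2.6, 2.6], [-0.5, 2.12], [-1.47, 1.34], [0.16, 2.42], [-1.27, 4.41], [0.06, 2.06], [-2.6, 2.6]. Speed limits (rad/s): [2.22, 2.22, 2.79, 2.79, 3.14, 3.14, 3.14].

## Interface

Orientations are given as a unit quaternion [x, y, z, w].
In Python, from workcell import manip gives the robot as it stands. The module is installed in compiled form; this text tells all that it offers.
- The arm moves only by the tool arm_command, never from a script. Its argument "moves" is a list that holds one entry, the list of rows, each a list of 5 numbers: the closure, from 0 (fully open) to 1 (shut), then the shift along the tool's x, y, z in units of 25 mm (1.0 is 25 mm), then the turn about the tool's x in degrees. A call has 1 to 12 rows; each row shifts and turns the commanded pose from where the row before left it, along the tool's axes as they then stand; what a row does not reach is not made up. A row lasts 1/12 s, in which the tool goes at most 41.7 mm and 7.16 degrees, less where a joint would pass 70% of its speed; a pose out of reach is approached as far as the arm can. A call is refused whole if a number of a shift passes 1 or a number of a turn 7.16, either way. A call with a gripper value outside its range is refused whole. The fingers move at their own pace and stop on an object; "force" is the grip in N (left out, the last holds). Time passes only in rows, so rows that do not move let the fingers close. It gives the time, the measured TCP pose, the force and the opening at its end, in the units of the state.
- manip.get_obs(): the state, without advancing time (a new reading comes with each control period).
- manip.camera(name): name is "scene" or "top" or "wrist"; returns the picture (480x640x3 uint8, red, green, blue); there is no depth.
- manip.camera_info(name): a dict with "vfov" (degrees; the focal length in pixels is half the picture's height over the tangent of half this angle, whatever the lens; pixels are square), "cx", "cy" (the principal point, pixels), "pose" (4x4, takes a point from camera to world coordinates). Camera axes: x right, y down, z forward; pixel columns grow to the right and rows downward; lengths in m; the calibration is good to about 2 mm. A picture is of the moment at which its call begins: read the wrist's pose just before it. camera_info takes no time and is no camera call; for the wrist camera it gives the pose at the moment of the call.
- manip.hand_in(): hands the job in, once; it reports no verdict.
Trained networks look in the newest picture that a camera, given by its name, has taken for a name from the list of things; names that differ only in an ending like _2 or _b are one class to them, and where a whole thing is asked for, a point or a joint stands for the part that bears it (a point fixed in the world has none). Each returns a list of dicts, best first, with "confidence" (0 to 1); they miss things now and then, are a little off and sometimes report something else, mostly with a low value. They report only what shows in the picture. A call takes as long as a camera call. They do not tell look-alikes from the thing itself.
- manip.regions_of(query, camera): "mask" (480x640 bool, what is visible of it) and "rect" ([left, top, right, bottom] in pixels, round what is visible of it).
- manip.pinpoint(query, camera): "pixel" ([row, column] in pixels: a listed point, or the origin of a listed thing).
The state is a dict: "clock": time; "joint_pos": joint angles; "joint_velocities": joint speeds; "tau": joint torques, N m; "position": TCP position; "ee_rot": TCP orientation; "ft_force": force on the tool from outside, world axes, zero at the start; "torque": the same for the moment, N m; "grip_width": opening from 0.0 (shut) to 1.0 (fully open).
Only numpy, scipy, OpenCV 4.12 (cv2) and the standard library are available. Lean on these libraries where they do the work, as an engineer would, in place of code of your own. Each camera call takes 0.05 s, during which the arm holds its last target.

## Working session

There is one attempt and no reset: what is moved stays moved. The work goes in short steps, Python scripts to look and compute and a tool call to move; the robot and the scene stay as the last step left them, time stands still between calls to the robot, and variables do not carry over. Pictures are saved under pics/ and viewed, and the job is handed in when it is done.

Besides the shell and the picture viewer there is one more tool, called after ">>>" in YAML: its name, and indented under it one key for each argument. arm_command: Moves the arm, as the interface text tells. Its arguments: {"type":"object","properties":{"moves":{"type":"array","items":{"type":"array","items":{"type":"array","items":{"type":"number"}}}},"force":{"type":"number"}},"required":["moves"]}

```bash
mkdir -p pics; python3 - <<'E'
from workcell import manip
import cv2
o=manip.get_obs();print(o)
for c in ("scene","top","wrist"):
    i=manip.camera_info(c);print(c,i)
    cv2.imwrite(f"pics/{c}0.png",manip.camera(c)[:,:,::-1])
E
```

```text
{'clock': 0.0, 'joint_pos': array([ 1.26741396,  0.33284708, -0.06469271,  1.46096277,  0.02164602,
        1.34990263, -0.08848993]), 'joint_velocities': array([-1.38199250e-03,  3.27923775e-04,  1.19174903e-03,  1.35960682e-03,
       -1.24946250e-03, -4.95447459e-04, -7.51290744e-05]), 'tau': array([-9.55928772e-04, -6.25441360e+01,  4.86465264e-02, -3.91593218e+01,
        1.62767567e-02,  9.98325530e-03,  3.17858883e-05]), 'position': array([ 0.17309737, -0.60025886,  0.3031211 ]), 'ee_rot': array([-0.70003751, -0.09944887,  0.70025829, -0.09846696]), 'ft_force': array([0.32873634, 0.16487791, 0.0933826 ]), 'torque': array([-0.01484922, -0.0258888 , -0.00267932]), 'grip_width': 0.9996678141476575}
scene {'vfov': 52.91696183462627, 'cx': 314.31284093586373, 'cy': 238.86107783027146, 'pose': array([[-0.5730745 ,  0.55887466, -0.59937028,  1.14831967],
       [ 0.81921703,  0.37135235, -0.43701361,  0.47593795],
       [-0.02165827, -0.7414557 , -0.6706522 ,  0.74689917],
       [ 0.        ,  0.        ,  0.        ,  1.        ]])}
top {'vfov': 50.99841921310991, 'cx': 320.49275026359766, 'cy': 244.6688813965998, 'pose': array([[ 0.02396929, -0.98565321,  0.1670725 ,  0.36951125],
       [-0.9994245 , -0.02763794, -0.01966765,  0.05499947],
       [ 0.02400302, -0.16650493, -0.98574843,  1.29345173],
       [ 0.        ,  0.        ,  0.        ,  1.        ]])}
wrist {'vfov': 59.63805135769749, 'cx': 321.2750598080789, 'cy': 240.31120046659973, 'pose': array([[ 2.77627231e-01, -9.22995388e-01, -2.66463197e-01,
         2.41402026e-01],
       [-9.60688876e-01, -2.66750942e-01, -7.69468485e-02,
        -5.81512633e-01],
       [-5.77225669e-05,  2.77350770e-01, -9.60768727e-01,
         3.74190692e-01],
       [ 0.00000000e+00,  0.00000000e+00,  0.00000000e+00,
         1.00000000e+00]])}
```

View pics/scene0.png

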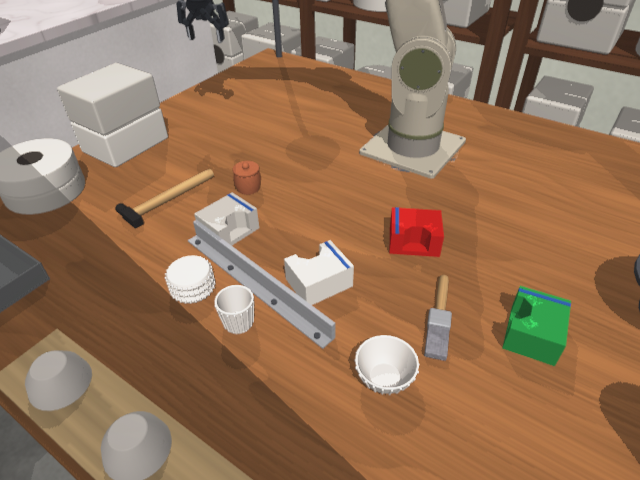

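View pics/top0.png

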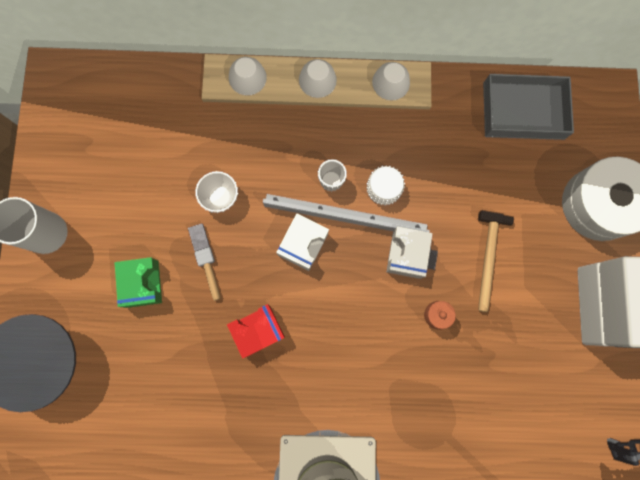

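The white half near (303,240) in the top view is the loose mould. The red one at (256,331) and the green one at (137,282) are look-alikes. The greyer one at (410,250), against the rail, is the fixed half. I'll confirm this in an enlarged crop and measure.

```bash
cat > h.py <<'E'
from workcell import manip
import cv2, numpy as np
def ray(c,info,px):  # px=(col,row)
    i=info;f=240/np.tan(np.radians(i["vfov"])/2)
    d=np.array([(px[0]-i["cx"])/f,(px[1]-i["cy"])/f,1]);P=i["pose"]
    return P[:3,3],P[:3,:3]@d
def onz(info,px,z):
    o,d=ray(None,info,px);return o+d*(z-o[2])/d[2]
def proj(info,X):
    P=info["pose"];f=240/np.tan(np.radians(info["vfov"])/2)
    c=(np.atleast_2d(X)-P[:3,3])@P[:3,:3]
    return np.c_[c[:,0]/c[:,2]*f+info["cx"],c[:,1]/c[:,2]*f+info["cy"]]
E
python3 - <<'E'
from h import *
t=cv2.imread("pics/top0.png");s=cv2.imread("pics/scene0.png")
a=cv2.resize(t[170:300,250:450],None,fx=4,fy=4,interpolation=cv2.INTER_CUBIC)
b=cv2.resize(s[170:350,160:380],None,fx=3.6,fy=3.3)
cv2.imwrite("pics/topcrop.png",a);cv2.imwrite("pics/scenecrop.png",cv2.resize(s[180:350,170:370],None,fx=3.5,fy=3.5,interpolation=cv2.INTER_CUBIC))
for c in("top","scene"):
    I=manip.camera_info(c);manip.camera(c)
    for q,z in(("mould_center",.03),("mould_face",.03),("station_face",.03),("station",0),("mould",0),("bowl",0),("cup",0),("jar",0)):
        for r in manip.pinpoint(q,c)[:3]:
            p=r["pixel"];print(c,q,round(r["confidence"],2),np.round(p,1),np.round(onz(I,(p[1],p[0]),z),4))
E
```

```text
top mould_center 0.78 [328.8 255.9] [0.3685 0.1842 0.03  ]
top mould_center 0.69 [283.2 138.6] [0.4735 0.4809 0.03  ]
top mould_center 0.57 [241.5 299.9] [0.5904 0.0824 0.03  ]
top mould_face 0.93 [313.6 244.7] [0.405  0.2136 0.03  ]
top mould_face 0.83 [278.9 156.3] [0.4854 0.4379 0.03  ]
top mould_face 0.56 [251.5 319.3] [0.566  0.0324 0.03  ]
top station_face 0.76 [248.  390.9] [ 0.5801 -0.1502  0.03  ]
top station 0.56 [230.9 391. ] [ 0.6306 -0.1553  0.    ]
top mould 0.82 [328.  259.4] [0.3707 0.1786 0.    ]
top mould 0.76 [283.3 140.2] [0.4759 0.4869 0.    ]
top mould 0.73 [241.1 303.7] [0.5969 0.0732 0.    ]
top bowl 0.69 [187.3 384.4] [ 0.7487 -0.1375  0.    ]
top cup 0.98 [179.7 328.6] [0.765  0.0118 0.    ]
top jar 0.9 [313.9 436.1] [ 0.4172 -0.2713  0.    ]
top jar 0.73 [244.8 300.4] [0.5869 0.0815 0.    ]
scene mould_center 0.83 [321.4 537.2] [0.466  0.4805 0.03  ]
scene mould_center 0.76 [232.  415.2] [0.3639 0.1837 0.03  ]
scene mould_center 0.6 [271.  315.5] [0.5873 0.0675 0.03  ]
scene mould_face 0.96 [242.8 417.7] [0.3932 0.2041 0.03  ]
scene mould_face 0.86 [258.3 306.4] [0.5673 0.0301 0.03  ]
scene mould_face 0.59 [315.8 510.7] [0.4801 0.4363 0.03  ]
scene station_face 0.63 [231.2 240.9] [ 0.5786 -0.1448  0.03  ]
scene station 0.68 [251.1 220.6] [ 0.6319 -0.1636  0.    ]
scene station 0.56 [376.2 384.3] [0.7066 0.2967 0.    ]
scene station 0.36 [286.5 193.2] [ 0.7435 -0.1371  0.    ]
scene mould 0.9 [282.  320.4] [0.5844 0.0773 0.    ]
scene mould 0.88 [333.5 532.4] [0.4711 0.4817 0.    ]
scene mould 0.76 [241.6 412.1] [0.365  0.1804 0.    ]
scene bowl 0.78 [377.6 385.2] [0.7082 0.2993 0.    ]
scene cup 0.88 [323.4 239.2] [0.7622 0.008  0.    ]
scene jar 0.7 [186.7 246.4] [ 0.412  -0.2775  0.    ]
scene jar 0.25 [257.8 309.2] [0.5383 0.0156 0.    ]
```

View pics/topcrop.png

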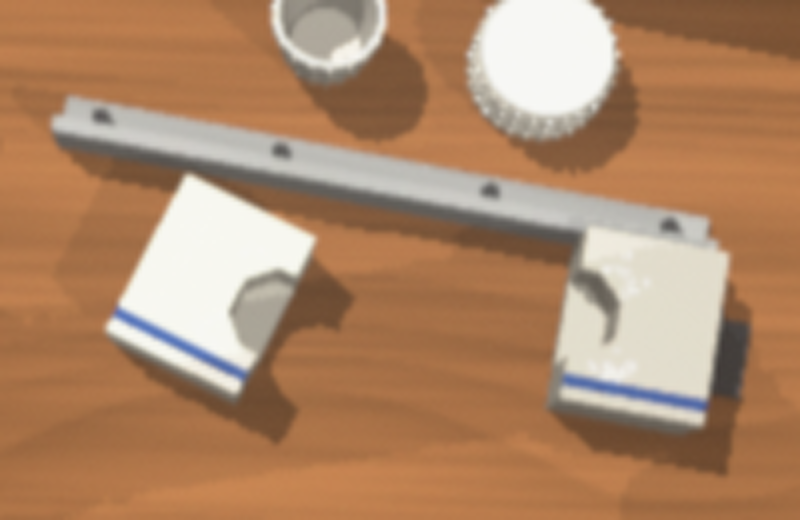

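View pics/scenecrop.png

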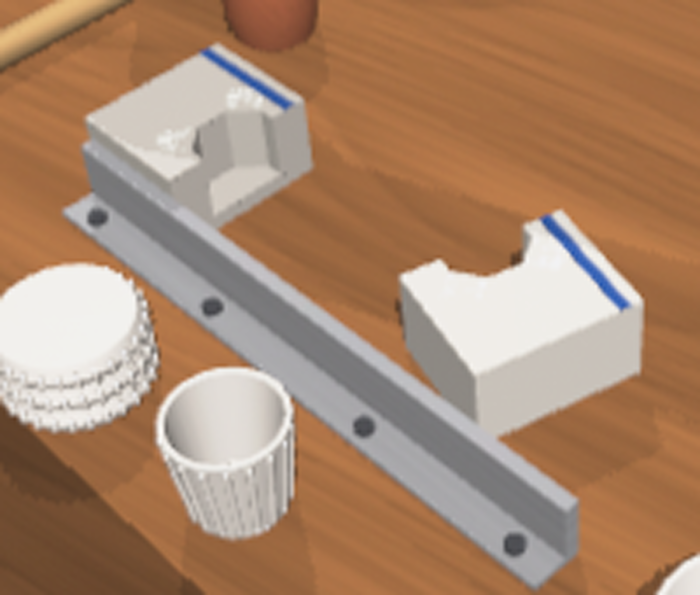

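The crops confirm it. The loose half is the white block at (303,240) in the top view and (315,272) in the scene view, with its hollow facing the fixed half and a gap to both rail and fixed half. Next I fit planar poses from the corners.

```bash
cat >> h.py <<'E'
from scipy.optimize import least_squares
def place(p,L):  # p=(x,y,yaw), L local Nx3
    c,s=np.cos(p[2]),np.sin(p[2]);L=np.asarray(L,float)
    return np.c_[p[0]+c*L[:,0]-s*L[:,1],p[1]+s*L[:,0]+c*L[:,1],L[:,2]]
def fit(obs,p0): # obs list of (info, local, px)
    f=lambda p:np.concatenate([(proj(i,place(p,[l]))[0]-px) for i,l,px in obs])
    r=least_squares(f,p0,loss="soft_l1");return r.x,r.fun
def rel(st,m): # m in st frame
    c,s=np.cos(st[2]),np.sin(st[2]);d=np.array(m[:2])-st[:2]
    return np.array([c*d[0]+s*d[1],-s*d[0]+c*d[1],m[2]-st[2]])
E
python3 - <<'E'
from h import *
T=manip.camera_info("top");S=manip.camera_info("scene")
t=lambda a,b:(250+a/4-.375,170+b/4-.375)
s=lambda a,b:(170+a/3.5-.36,180+b/3.5-.36)
h=.06
M=[(T,(.055,.045,h),t(190,175)),(T,(.055,-.045,h),t(316,240)),(T,(-.055,-.045,h),t(245,380)),(T,(-.055,.045,h),t(108,325)),
(S,(.055,.045,h),s(477,375)),(S,(.055,-.045,h),s(401,276)),(S,(-.055,-.045,h),s(560,212)),(S,(-.055,.045,h),s(641,301)),(S,(.055,.045,0),s(487,437)),(S,(-.055,.045,0),s(639,373))]
m,r=fit(M,[.59,.08,.2]);print("mould",m,np.round(r,1))
F=[(T,(-.11,0,h),t(563,393)),(T,(-.11,-.09,h),t(703,425)),(T,(0,-.09,h),t(730,253)),(T,(0,0,h),t(586,226)),
(S,(0,-.09,h),s(86,119)),(S,(-.11,-.09,h),s(214,44)),(S,(-.11,0,h),s(304,102)),(S,(0,0,h),s(176,180)),
(S,(0,.345,.045),s(568,507)),(T,(0,.345,.045),t(55,124))]
st,r=fit(F,[.63,-.155,0]);print("station",st,np.round(r,1))
print("rel",rel(st,m))
print("TCP",manip.get_obs()["position"])
np.save("st.npy",st)
# overlay
for c,I in(("top",T),("scene",S)):
    im=cv2.imread(f"pics/{c}0.png")
    for p,x0,x1,y0,y1,z in((m,-.055,.055,-.045,.045,h),(st,-.11,0,-.09,0,h),(st,-0.11,0,-.09,.345,.0),(st,0,.01,-.085,.345,.045)):
        q=proj(I,place(p,[(x0,y0,z),(x1,y0,z),(x1,y1,z),(x0,y1,z)]))
        cv2.polylines(im,[np.int32(q*16)],True,(0,0,255),1,cv2.LINE_AA,4)
    im=im[170:300,250:450] if c=="top" else im[180:350,170:370]
    cv2.imwrite(f"pics/ov_{c}.png",cv2.resize(im,None,fx=3.5,fy=3.5,interpolation=cv2.INTER_CUBIC))
E
```

```text
mould [ 0.5874505   0.07467009 -0.43320005] [-0.6  0.1  0.1 -0.5 -1.7  3.7 -0.   1.4 -0.7  0.1 -0.6  0.2  0.  -0.5
  0.5 -0.1 -2.5  2.6  0.1 -0.4]
station [ 0.63163329 -0.16101171 -0.17523991] [-0.9  0.7 -0.2 -0.   0.2  0.2  1.  -0.2 -0.6 -0.1  1.3  0.2 -0.2 -0.2
 -2.6  0.4  0.8 -0.2 -0.1 -0.4]
rel [-0.08459591  0.22436925 -0.25796014]
TCP [ 0.17323023 -0.60053565  0.30395975]
```

View pics/ov_scene.png

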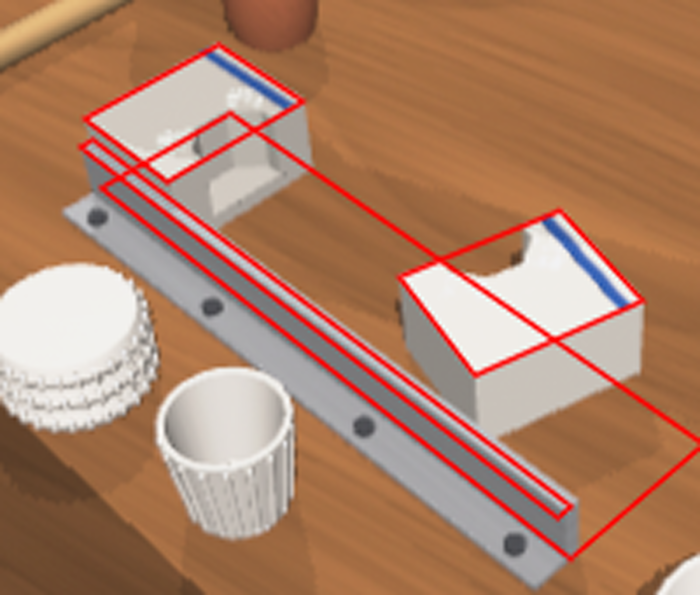

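View pics/ov_top.png

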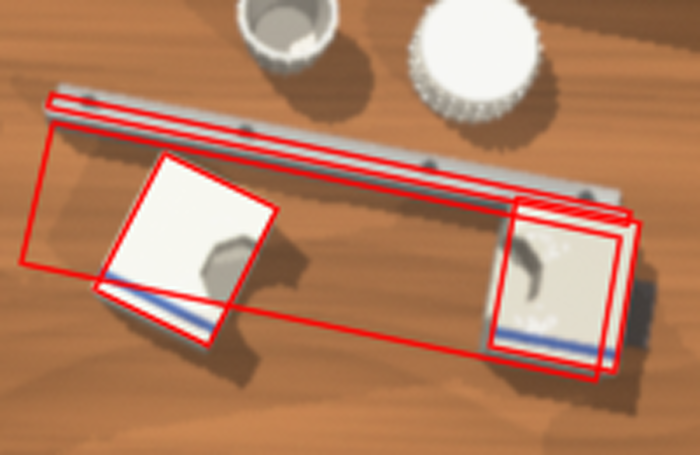

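```bash
cat >> h.py <<'E'
from scipy.spatial.transform import Rotation as Ro
def tool():
    o=manip.get_obs();return o["position"],Ro.from_quat(o["ee_rot"]).as_matrix(),o
def report():
    st=np.load("st.npy");p,R,o=tool()
    yaw=np.degrees(np.arctan2(R[1,1],R[0,1])-st[2])
    print("t",round(float(o["clock"]),2),"TCP station",np.round(rel(st,[p[0],p[1],0])[:2]*1e3,1),"z",round(p[2]*1e3,1),"toolY yaw rel st deg",round((yaw+180)%360-180,2),"tilt",np.round(R[:,0],3),"F",np.round(o["ft_force"],1),"grip",round(o["grip_width"],3),"q",np.round(o["joint_pos"],2))
def goto(x,y,z):  # units to station point, in the present tool axes
    st=np.load("st.npy");p,R,o=tool();t=place(st,[(x/1e3,y/1e3,z/1e3)])[0]
    print("to",(x,y,z),"world",np.round(t,3),"tool units",np.round(R.T@(t-p)/.025,2))
E
python3 - <<'E'
from h import *
p,R,o=tool();print(R.round(3));report();goto(-90,335,80);goto(-90,335,300)
E
```

```text
[[ 0.     0.277 -0.961]
 [-0.    -0.961 -0.277]
 [-1.     0.    -0.   ]]
t 1.05 TCP station [-374.8 -512.7] z 304.0 toolY yaw rel st deg -63.87 tilt [ 0. -0. -1.] F [ 0.2 -0.6  0.2] grip 1.002 q [ 1.27  0.33 -0.06  1.46  0.02  1.35 -0.09]
to (-90, 335, 80) world [0.601 0.185 0.08 ] tool units [  8.96 -25.43 -25.16]
to (-90, 335, 300) world [0.601 0.185 0.3  ] tool units [  0.16 -25.43 -25.16]
```

>>> arm_command:
  moves:
    - [[0.4,0,-0.9,-1,0],[0.4,0,-1,-1,0],[0.4,0,-1,-1,0],[0.4,0,-1,-1,0],[0.4,0,-1,-1,0],[0.4,0,-1,-1,0],[0.4,0,-1,-1,0],[0.4,0,-1,-1,0],[0.4,0,-1,-1,0],[0.4,0,-1,-1,0],[0.4,0,-1,-1,0],[0.4,0,-1,-1,0]]

```text
clock: 2.05
position: [0.3795, -0.2299, 0.3042]
ee_rot: [0.7, 0.099, -0.7, 0.099]
ft_force: [0.9, -1.1, -0.3]
grip_width: 0.599
```

>>> arm_command:
  moves:
    - [[0.4,0,-1,-1,0],[0.4,0,-1,-1,0],[0.4,0,-1,-1,0],[0.4,0,-1,-1,0],[0.4,0,-1,-1,0],[0.4,0,-1,-1,0],[0.4,0,-1,-1,0],[0.4,0,-1,-1,0],[0.4,0,-1,-1,0],[0.4,0,-1,-1,0],[0.4,0,-1,-1,0],[0.4,0,-1,-1,0]]

```text
clock: 3.05
position: [0.5849, 0.1412, 0.3039]
ee_rot: [0.7, 0.099, -0.7, 0.099]
ft_force: [-0.1, -0.6, -0.0]
grip_width: 0.603
```

>>> arm_command:
  moves:
    - [[0.4,0,-1,-1,0],[0.4,0,-0.4,-0.2,0],[0.4,0,0,0,-7.1],[0.4,0,0,0,-7.1],[0.4,0,0,0,-7.1],[0.4,0,0,0,-7.1],[0.4,0,0,0,-7.1],[0.4,0,0,0,-7.1],[0.4,0,0,0,-7.1],[0.4,0,0,0,-7.1],[0.4,0,0,0,-7.1],[0.4,0,0,0,0]]

```text
clock: 4.05
position: [0.6033, 0.1813, 0.3038]
ee_rot: [-0.54, -0.456, 0.541, -0.456]
ft_force: [0.2, 0.4, -0.6]
grip_width: 0.597
```

```bash
python3 - <<'E'
from h import *
report();goto(-90,335,80);print(manip.camera_info("wrist")["pose"].round(3))
cv2.imwrite("pics/w1.png",manip.camera("wrist")[:,:,::-1])
E
```

```text
t 4.05 TCP station [-87.6 332.1] z 303.8 toolY yaw rel st deg 0.34 tilt [-0. -0. -1.] F [ 0.2  0.4 -0.6] grip 0.597 q [ 0.32  0.51 -0.96  1.41  0.41  1.43 -0.8 ]
to (-90, 335, 80) world [0.601 0.185 0.08 ] tool units [ 8.95 -0.09 -0.12]
[[ 0.986 -0.161 -0.047  0.616]
 [-0.168 -0.947 -0.274  0.25 ]
 [ 0.     0.278 -0.96   0.375]
 [ 0.     0.     0.     1.   ]]
```

View pics/w1.png

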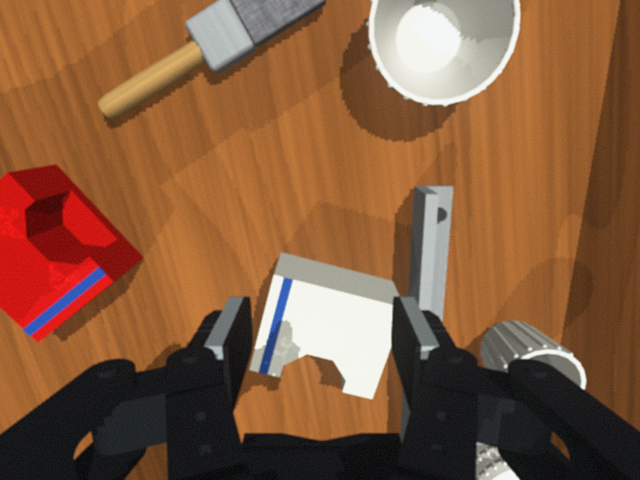

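The wrist view shows the mould at about (325,335), between and beyond the fingers, with the rail at (433,260). There is clear bench at the touchdown spot, and the brush at (200,50) and bowl at (445,50) are well away. I'll lower here and then push toward station -y with both finger edges, which should also square the mould.

>>> arm_command:
  moves:
    - [[0.4,1,-0.1,0,0.3],[0.4,1,0,0,0],[0.4,1,0,0,0],[0.4,1,0,0,0],[0.4,1,0,0,0],[0.4,1,0,0,0],[0.4,1,0,0,0],[0.4,1,0,0,0],[0.4,0.6,0,0,0],[0.4,0.3,0,0,0],[0.4,0,0,0,0]]

```text
clock: 5.02
position: [0.6003, 0.1819, 0.0802]
ee_rot: [-0.543, -0.453, 0.544, -0.452]
ft_force: [-0.3, -0.4, 0.6]
grip_width: 0.6
```

```bash
python3 - <<'E'
from h import *
report()
cv2.imwrite("pics/s1.png",manip.camera("scene")[100:400,150:500,::-1].repeat(2,0).repeat(2,1))
E
```

```text
t 5.02 TCP station [-90.6 332.2] z 80.2 toolY yaw rel st deg -0.39 tilt [-0.002 -0.001 -1.   ] F [-0.3 -0.4  0.6] grip 0.6 q [ 0.25  0.71 -0.83  1.63  0.58  1.07 -0.94]
```

View pics/s1.png

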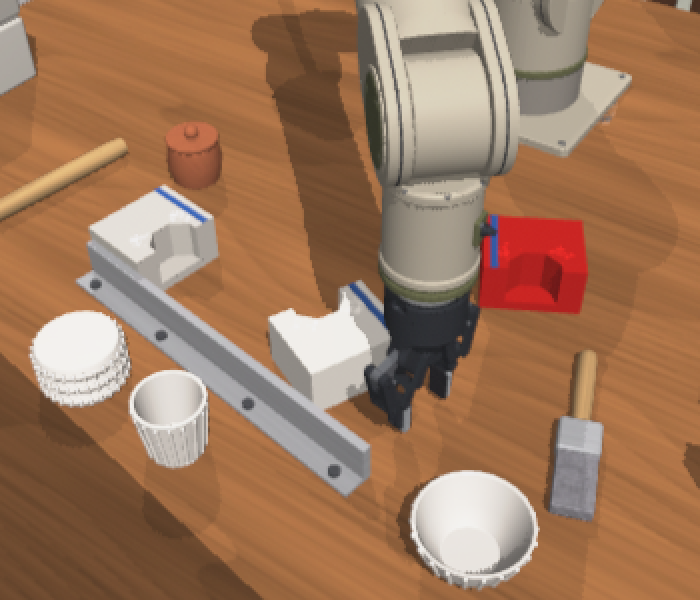

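The fingers (scene crop near (405,400)) stand free on the +y side, just above the bench. I'll start pushing.

>>> arm_command:
  moves:
    - [[0.4,0,0,0.5,0],[0.4,0,0,0.5,0],[0.4,0,0,0.3,0],[0.4,0,0,0.3,0],[0.4,0,0,0.3,0],[0.4,0,0,0.3,0],[0.4,0,0,0.3,0],[0.4,0,0,0.3,0],[0.4,0,0,0.3,0],[0.4,0,0,0.3,0],[0.4,0,0,0.3,0],[0.4,0,0,0,0]]

```text
clock: 6.07
position: [0.5843, 0.0891, 0.0812]
ee_rot: [-0.543, -0.452, 0.544, -0.453]
ft_force: [-0.2, -0.8, 0.4]
grip_width: 0.6
```

```bash
python3 - <<'E'
from h import *
report()
cv2.imwrite("pics/s2.png",manip.camera("scene")[100:400,150:500,::-1].repeat(2,0).repeat(2,1))
E
```

```text
t 6.07 TCP station [-90.2 238. ] z 81.2 toolY yaw rel st deg -0.37 tilt [-0.    -0.001 -1.   ] F [-0.2 -0.8  0.4] grip 0.6 q [ 0.43  0.65 -0.85  1.73  0.56  1.03 -0.8 ]
```

View pics/s2.png

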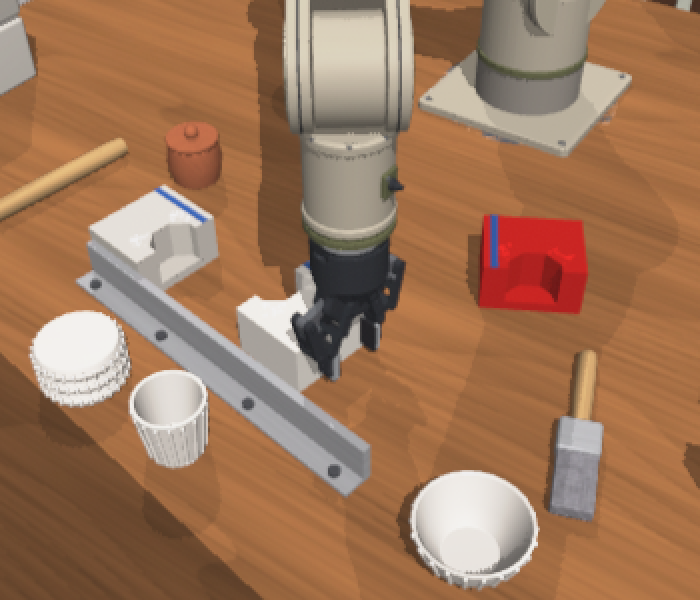

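The mould has moved and looks nearly parallel to the rail. Its rail-side edge runs from (240,305) to (300,385) in the crop, alongside the rail. I'll continue.

>>> arm_command:
  moves:
    - [[0.4,0,0,0.3,0],[0.4,0,0,0.4,0],[0.4,0,0,0.4,0],[0.4,0,0,0.4,0],[0.4,0,0,0.4,0],[0.4,0,0,0.4,0],[0.4,0,0,0.4,0],[0.4,0,0,0.4,0],[0.4,0,0,0.4,0],[0.4,0,0,0.4,0],[0.4,0,0,0.2,0],[0.4,0,0,0,0]]

```text
clock: 7.12
position: [0.5657, -0.0118, 0.0812]
ee_rot: [-0.543, -0.452, 0.544, -0.453]
ft_force: [0.1, -0.3, -0.2]
grip_width: 0.603
```

>>> arm_command:
  moves:
    - [[0.4,0,0,-0.3,0],[0.4,0,0,-0.9,0],[0.4,0,0,-0.9,0],[0.4,-1,0,-0.9,0],[0.4,-1,0,0,0],[0.4,-1,0,0,0],[0.4,-1,0,0,0],[0.4,-1,0,0,0],[0.4,-1,0,0,0],[0.4,0,0,0,0]]

```text
clock: 7.95
position: [0.5809, 0.0658, 0.2362]
ee_rot: [0.544, 0.452, -0.541, 0.455]
ft_force: [0.8, -0.4, 0.5]
grip_width: 0.598
```

```bash
python3 - <<'E'
from h import *
report()
cv2.imwrite("pics/s3.png",manip.camera("scene")[180:350,170:370,::-1].repeat(4,0).repeat(4,1)[:600])
cv2.imwrite("pics/t3.png",cv2.resize(manip.camera("top")[170:300,250:450,::-1],None,fx=4,fy=4,interpolation=cv2.INTER_CUBIC))
np.save("wi3.npy",manip.camera_info("wrist"),allow_pickle=True)
cv2.imwrite("pics/w3.png",manip.camera("wrist")[:,:,::-1])
E
```

```text
t 7.95 TCP station [-89.5 214.5] z 236.2 toolY yaw rel st deg -0.22 tilt [ 0.006  0.    -1.   ] F [ 0.8 -0.4  0.5] grip 0.598 q [ 0.57  0.45 -0.97  1.63  0.39  1.26 -0.65]
```

View pics/s3.png

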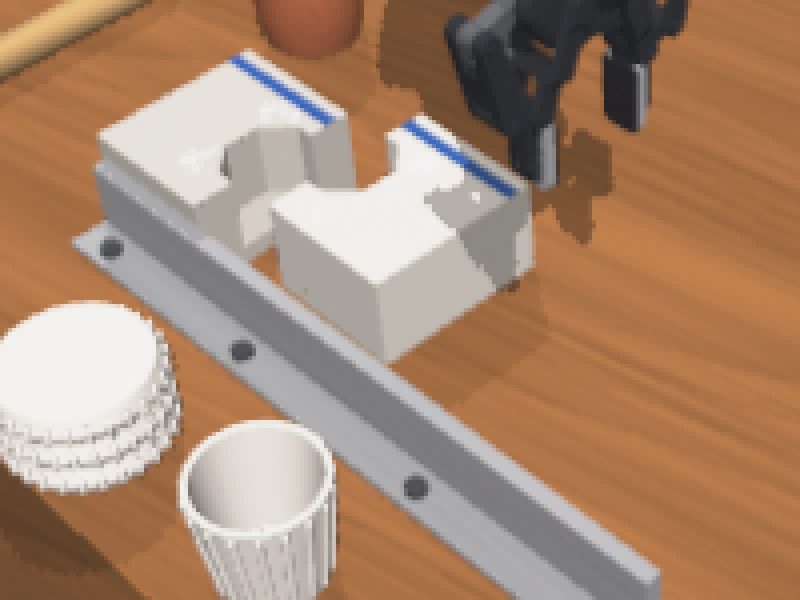

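View pics/w3.png

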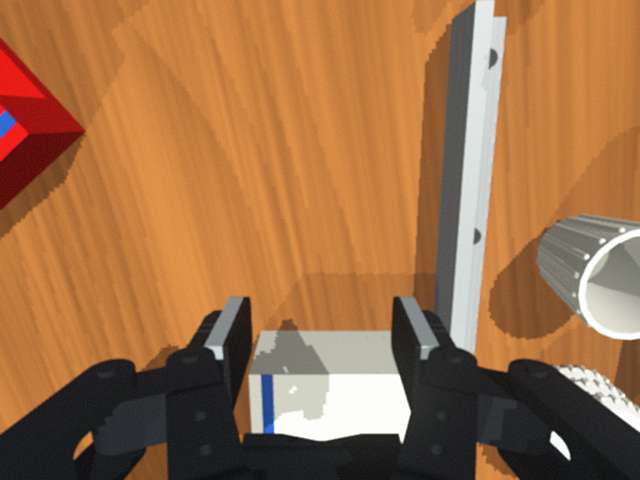

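View pics/t3.png

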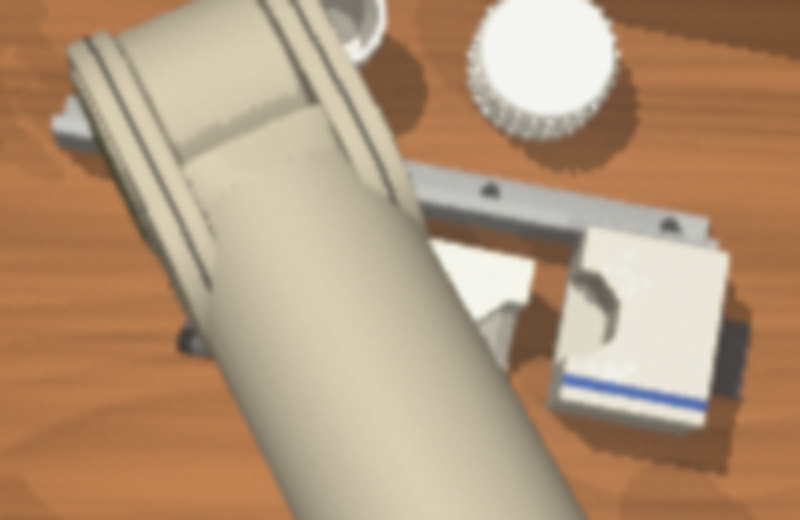

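```bash
python3 - <<'E'
from h import *
S=manip.camera_info("scene");s=lambda a,b:(170+a/4-.4,180+b/4-.4);h=.06
M=[(S,(.055,.045,h),s(380,284)),(S,(.055,-.045,h),s(274,211)),(S,(-.055,-.045,h),s(416,117)),(S,(-.055,.045,h),s(532,188)),(S,(.055,.045,0),s(386,364))]
m,r=fit(M,[.57,-.06,-.17]);st=np.load("st.npy");print(rel(st,m),r.round(1))
goto(-190,80,236)
E
```

```text
[-0.08466059  0.07604299  0.0136182 ] [-0.2  0.7 -1.1 -0.6  0.9 -0.3 -0.4 -0.7  0.9  0.8]
to (-190, 80, 236) world [ 0.458 -0.049  0.236] tool units [-0.2  -3.93  5.34]
```

The mould is square and sits at about station (-85, 76) mm, some 30 mm off the rail and off the fixed half. Now I'll go around to its -x side with the jaws turned 90°.

>>> arm_command:
  moves:
    - [[0.4,0,-0.9,1,0],[0.4,0,-1,1,0],[0.4,0,-1,1,0],[0.4,0,-1,1,0],[0.4,0,0,1,0],[0.4,0,0,0.3,0],[0.4,0,0,0,0]]

```text
clock: 8.68
position: [0.4589, -0.0511, 0.2306]
ee_rot: [-0.543, -0.452, 0.545, -0.452]
ft_force: [0.6, -0.0, -0.3]
grip_width: 0.598
```

>>> arm_command:
  moves:
    - [[0.4,0,0,0,7],[0.4,0,0,0,7],[0.4,0,0,0,7],[0.4,0,0,0,7],[0.4,0,0,0,7],[0.4,0,0,0,7],[0.4,0,0,0,7],[0.4,0,0,0,7],[0.4,0,0,0,7],[0.4,0,0,0,7],[0.4,0,0,0,7],[0.4,0,0,0,7]]

```text
clock: 9.68
position: [0.4601, -0.047, 0.2307]
ee_rot: [-0.706, 0.027, 0.707, 0.028]
ft_force: [0.2, 0.6, 0.2]
grip_width: 0.598
```

>>> arm_command:
  moves:
    - [[0.4,0,0,0,5.8],[0.4,0,0,0,0],[0.4,0,0,0,0]]

```text
clock: 9.93
position: [0.4599, -0.0474, 0.2309]
ee_rot: [-0.704, 0.06, 0.705, 0.061]
ft_force: [-0.4, 0.1, -0.2]
grip_width: 0.598
```

```bash
python3 - <<'E'
from h import *
report();goto(-190,76,80)
cv2.imwrite("pics/w4.png",manip.camera("wrist")[:,:,::-1])
E
```

```text
t 9.93 TCP station [-188.9   81.9] z 230.9 toolY yaw rel st deg -89.78 tilt [-0.001  0.001 -1.   ] F [-0.4  0.1 -0.2] grip 0.598 q [ 0.88  0.11 -0.9   1.93  0.09  1.15 -1.8 ]
to (-190, 76, 80) world [ 0.458 -0.053  0.08 ] tool units [6.04 0.24 0.04]
```

View pics/w4.png

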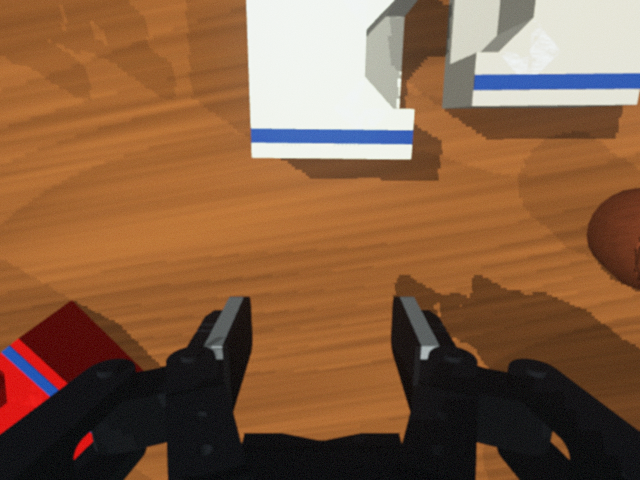

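The mould at (330,80) has its -x side squarely facing the fingers, and the landing spot is clear bench. I'll lower and push toward the rail.

>>> arm_command:
  moves:
    - [[0.4,1,0.24,0,0],[0.4,1,0,0,0],[0.4,1,0,0,0],[0.4,1,0,0,0],[0.4,1,0,0,0],[0.4,0.7,0,0,0],[0.4,0.3,0,0,0],[0.4,0,0,-0.3,0],[0.4,0,0,-0.4,0],[0.4,0,0,-0.4,0],[0.4,0,0,-0.2,0],[0.4,0,0,0,0]]

```text
clock: 10.98
position: [0.4927, -0.0607, 0.0825]
ee_rot: [0.705, -0.062, -0.703, -0.063]
ft_force: [-0.3, 0.4, 0.9]
grip_width: 0.597
```

>>> arm_command:
  moves:
    - [[0.4,0,0,-0.2,0],[0.4,0,0,-0.2,0],[0.4,0,0,-0.2,0],[0.4,0,0,-0.2,0],[0.4,0,0,-0.2,0],[0.4,0,0,-0.1,0],[0.4,0,0,-0.1,0],[0.4,0,0,0,0]]

```text
clock: 11.65
position: [0.5202, -0.0657, 0.0813]
ee_rot: [-0.704, 0.062, 0.704, 0.062]
ft_force: [-1.9, 0.3, -1.0]
grip_width: 0.599
```

```bash
python3 - <<'E'
from h import *
report()
cv2.imwrite("pics/s5.png",cv2.resize(manip.camera("scene")[160:310,170:370,::-1],None,fx=4,fy=4,interpolation=cv2.INTER_CUBIC))
cv2.imwrite("pics/w5.png",manip.camera("wrist")[:,:,::-1])
E
```

```text
t 11.65 TCP station [-126.4   74.4] z 81.3 toolY yaw rel st deg -90.07 tilt [-0. -0. -1.] F [-1.9  0.3 -1. ] grip 0.599 q [ 0.69  0.48 -0.77  1.91  0.41  0.92 -2.02]
```

View pics/s5.png

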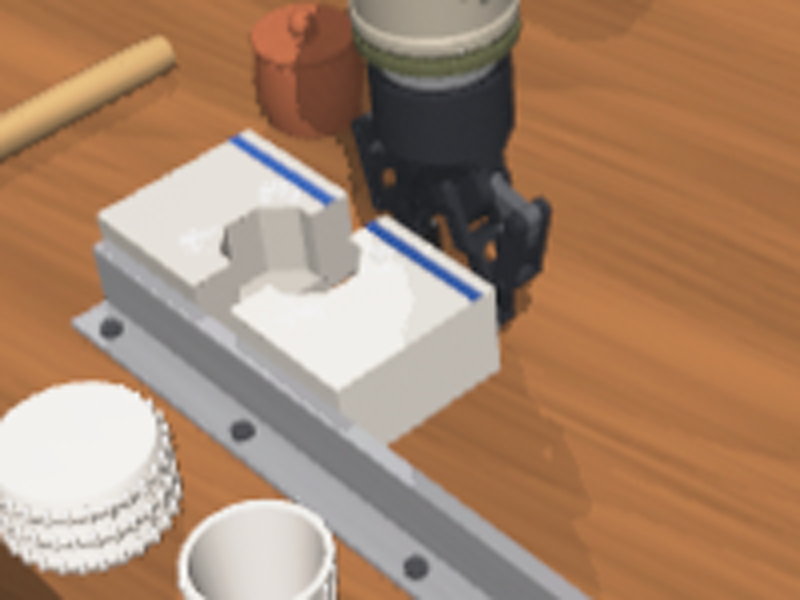

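View pics/w5.png

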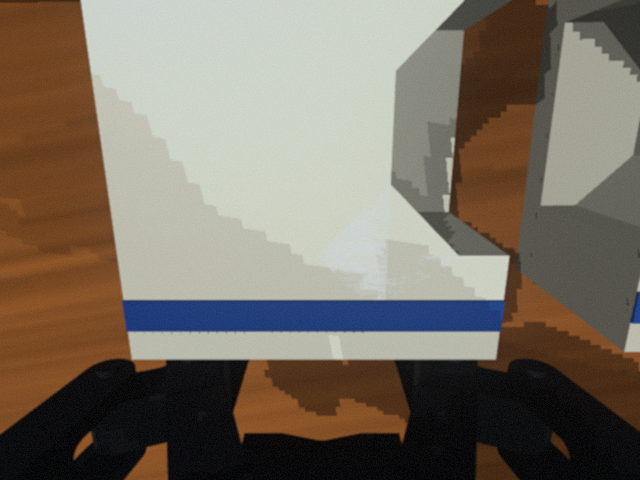

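The mould is nearly on the rail and sits square on the fingers. I'll take small steps until the force rises.

>>> arm_command:
  moves:
    - [[0.4,0,0,-0.1,0],[0.4,0,0,-0.05,0],[0.4,0,0,0,0]]

```text
clock: 12.0
position: [0.5211, -0.0661, 0.0803]
ee_rot: [-0.702, 0.062, 0.707, 0.062]
ft_force: [-13.5, 1.5, 1.2]
grip_width: 0.6
```

>>> arm_command:
  moves:
    - [[0.4,0,0,-0.05,0],[0.4,0,0,-0.05,0],[0.4,0,0,0,0]]

```text
clock: 12.25
position: [0.5214, -0.0664, 0.0794]
ee_rot: [-0.7, 0.062, 0.708, 0.061]
ft_force: [-22.0, 1.2, 3.2]
grip_width: 0.604
```

```bash
python3 - <<'E'
from h import *
report()
E
```

```text
t 12.25 TCP station [-125.   74.] z 79.4 toolY yaw rel st deg -89.99 tilt [-0.012 -0.001 -1.   ] F [-22.    1.2   3.2] grip 0.604 q [ 0.69  0.49 -0.76  1.9   0.42  0.93 -2.02]
```

The mould is seated against the rail at 22 N. I'll back off and go around to its +y side.

>>> arm_command:
  moves:
    - [[0.4,0,0,0.2,0],[0.4,0,0,0.5,0],[0.4,0,0,0.6,0],[0.4,0,-0.9,0,0],[0.4,0,-0.9,0,0],[0.4,0,-0.9,0,0],[0.4,0,-0.9,0,0],[0.4,0,-0.8,0,0],[0.4,0,0,0,-7],[0.4,0,0,0,-7],[0.4,0,0,0,-7],[0.4,0,0,0,-7]]

```text
clock: 13.25
position: [0.5144, 0.0474, 0.0819]
ee_rot: [0.699, 0.112, -0.697, 0.112]
ft_force: [-0.2, -0.1, -0.5]
grip_width: 0.603
```

>>> arm_command:
  moves:
    - [[0.4,0,0,0,-7],[0.4,0,0,0,-7],[0.4,0,0,0,-7],[0.4,0,0,0,-7],[0.4,0,0,0,-7],[0.4,0,0,0,-7],[0.4,0,0,0,-7],[0.4,0,0,0,-7],[0.4,0,0,0,-6],[0.4,0,0,0,0]]

```text
clock: 14.08
position: [0.5142, 0.0471, 0.0816]
ee_rot: [0.542, 0.455, -0.541, 0.455]
ft_force: [0.1, -1.0, -0.1]
grip_width: 0.6
```

```bash
python3 - <<'E'
from h import *
report();goto(-58,180,80)
cv2.imwrite("pics/s6.png",cv2.resize(manip.camera("scene")[160:310,170:370,::-1],None,fx=4,fy=4,interpolation=cv2.INTER_CUBIC))
E
```

```text
t 14.08 TCP station [-151.9  184.4] z 81.6 toolY yaw rel st deg 0.17 tilt [ 0.001  0.001 -1.   ] F [ 0.1 -1.  -0.1] grip 0.6 q [ 0.73  0.63 -1.11  1.92  0.67  1.02 -0.84]
to (-58, 180, 80) world [0.606 0.026 0.08 ] tool units [0.07 3.75 0.19]
```

View pics/s6.png

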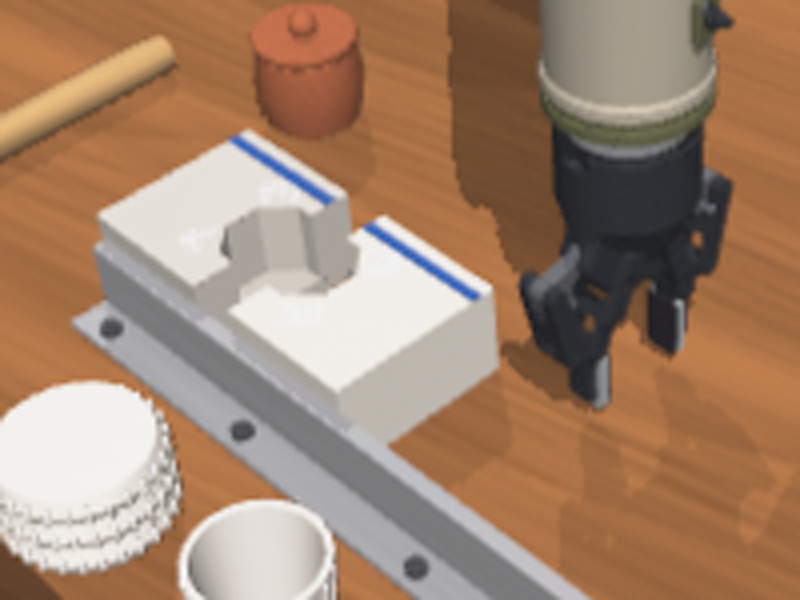

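The mould lies along the rail with an even gap to the fixed half, and the stripes are in line at (285,170) and (425,262). Now the closing push.

>>> arm_command:
  moves:
    - [[0.4,0,0.9,0,0.1],[0.4,0,0.9,0,0],[0.4,0,0.9,0,0],[0.4,0,0.9,0,0],[0.4,0,0.1,0,0],[0.4,0,0,0.6,0],[0.4,0,0,0.6,0],[0.4,0,0,0.4,0],[0.4,0,0,0.2,0],[0.4,0,0,0.2,0],[0.4,0,0,0.2,0],[0.4,0,0,0,0]]

```text
clock: 15.13
position: [0.5949, -0.0234, 0.0816]
ee_rot: [0.543, 0.453, -0.543, 0.453]
ft_force: [-0.1, -0.1, 0.2]
grip_width: 0.601
```

>>> arm_command:
  moves:
    - [[0.4,0,0,0.2,0],[0.4,0,0,0.2,0],[0.4,0,0,0.2,0],[0.4,0,0,0.2,0],[0.4,0,0,0,0]]

```text
clock: 15.55
position: [0.5914, -0.0442, 0.0814]
ee_rot: [-0.543, -0.453, 0.543, -0.453]
ft_force: [0.6, 0.2, 0.0]
grip_width: 0.602
```

```bash
python3 - <<'E'
from h import *
report()
cv2.imwrite("pics/s7.png",cv2.resize(manip.camera("scene")[160:310,170:370,::-1],None,fx=4,fy=4,interpolation=cv2.INTER_CUBIC))
E
```

```text
t 15.55 TCP station [-60. 108.] z 81.4 toolY yaw rel st deg -0.24 tilt [ 0.    -0.001 -1.   ] F [0.6 0.2 0. ] grip 0.602 q [ 0.77  0.74 -1.03  1.72  0.71  1.1  -0.66]
```

View pics/s7.png

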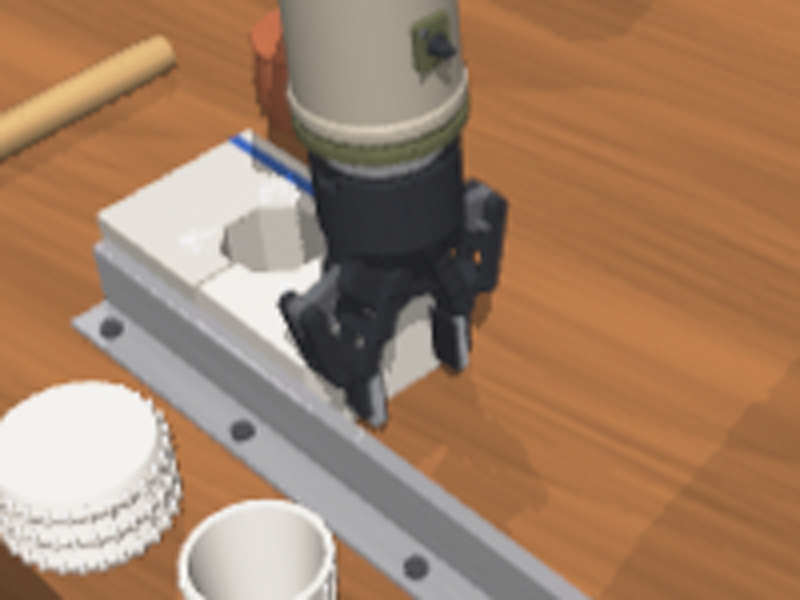

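A thin line of gap remains near (215,272). I'll finish in small steps.

>>> arm_command:
  moves:
    - [[0.4,0,0,0.1,0],[0.4,0,0,0.1,0],[0.4,0,0,0,0]]

```text
clock: 15.85
position: [0.5903, -0.0472, 0.0814]
ee_rot: [0.543, 0.454, -0.542, 0.453]
ft_force: [0.6, 4.5, -0.4]
grip_width: 0.597
```

>>> arm_command:
  moves:
    - [[0.4,0,0,0.05,0],[0.4,0,0,0.05,0],[0.4,0,0,0,0]]

```text
clock: 16.1
position: [0.5899, -0.0475, 0.0816]
ee_rot: [0.543, 0.455, -0.541, 0.454]
ft_force: [0.0, 11.0, -0.5]
grip_width: 0.599
```

>>> arm_command:
  moves:
    - [[0.4,0,0,0.05,0],[0.4,0,0,0.05,0],[0.4,0,0,0.03,0],[0.4,0,0,0,0]]

```text
clock: 16.43
position: [0.5893, -0.0479, 0.0818]
ee_rot: [0.543, 0.457, -0.539, 0.454]
ft_force: [1.2, 19.3, -0.5]
grip_width: 0.602
```

```bash
python3 - <<'E'
from h import *
report()
cv2.imwrite("pics/w8.png",manip.camera("wrist")[:,:,::-1])
E
```

```text
t 16.43 TCP station [-61.4 104. ] z 81.8 toolY yaw rel st deg 0.19 tilt [ 0.001  0.007 -1.   ] F [ 1.2 19.3 -0.5] grip 0.602 q [ 0.79  0.74 -1.03  1.72  0.7   1.09 -0.64]
```

Seated at 19 N. Now I'll retreat, go back to the -x side and inspect.

>>> arm_command:
  moves:
    - [[0.4,0,0,-0.2,0],[0.4,0,0,-0.9,0],[0.4,0,0,-0.9,0],[0.4,0,0,-0.9,0],[0.4,0,-0.9,0,0],[0.4,0,-0.9,0,0],[0.4,0,-0.9,0,0],[0.4,0,-0.9,0,0],[0.4,0,-0.5,0,0],[0.4,0,0,0,7],[0.4,0,0,0,7],[0.4,0,0,0,7]]

```text
clock: 17.48
position: [0.5013, 0.035, 0.0813]
ee_rot: [-0.617, -0.345, 0.618, -0.345]
ft_force: [-0.5, 0.2, -0.5]
grip_width: 0.599
```

>>> arm_command:
  moves:
    - [[0.4,0,0,0,7],[0.4,0,0,0,7],[0.4,0,0,0,7],[0.4,0,0,0,7],[0.4,0,0,0,7],[0.4,0,0,0,7],[0.4,0,0,0,7],[0.4,0,0,0,7],[0.4,0,0,0,7],[0.4,0,0,0,6],[0.4,0,0,0,0]]

```text
clock: 18.4
position: [0.5015, 0.0353, 0.0815]
ee_rot: [0.704, -0.065, -0.704, -0.064]
ft_force: [0.1, -0.6, 0.7]
grip_width: 0.597
```

```bash
python3 - <<'E'
from h import *
report();goto(-160,47,80)
im=manip.camera("scene")[:,:,::-1];cv2.imwrite("pics/s9full.png",im)
cv2.imwrite("pics/s9.png",cv2.resize(im[180:290,185:310],None,fx=5,fy=5,interpolation=cv2.INTER_CUBIC))
cv2.imwrite("pics/w9.png",manip.camera("wrist")[:,:,::-1])
E
```

```text
t 18.4 TCP station [-162.4  170.7] z 81.5 toolY yaw rel st deg -90.48 tilt [ 0.    -0.001 -1.   ] F [ 0.1 -0.6  0.7] grip 0.597 q [ 0.55  0.45 -0.81  1.96  0.41  0.9  -2.23]
to (-160, 47, 80) world [ 0.482 -0.087  0.08 ] tool units [ 0.07  4.95 -0.14]
```

View pics/s9.png

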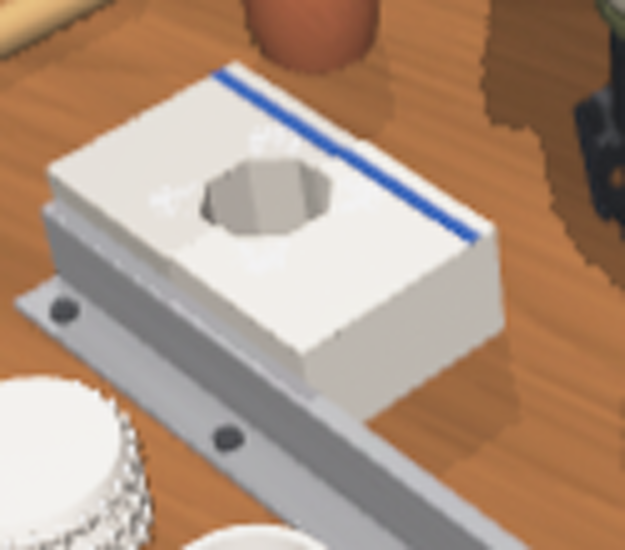

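View pics/w9.png

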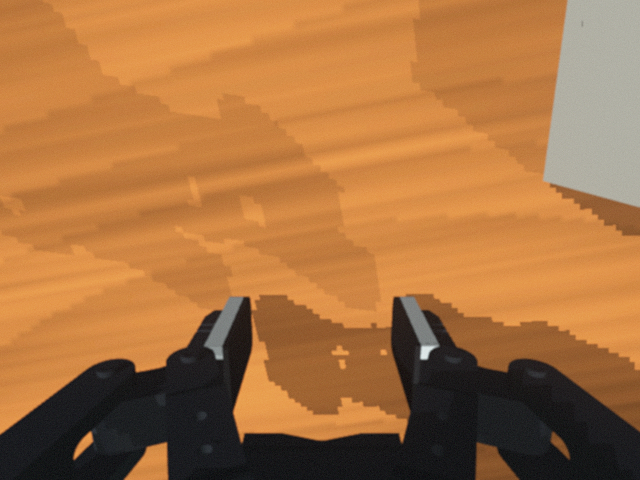

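It looks closed and the hollow reads as a full octagon at (265,197). There is a very slight stripe step at (345,150), so I'll press it once more toward the rail.

>>> arm_command:
  moves:
    - [[0.4,0,0.9,0,-0.4],[0.4,0,0.9,0,0],[0.4,0,0.9,0,0],[0.4,0,0.9,0,0],[0.4,0,0.9,0,0],[0.4,0,0.2,-0.3,0],[0.4,0,0,-0.4,0],[0.4,0,0,-0.3,0],[0.4,0,0,-0.2,0],[0.4,0,0,-0.1,0],[0.4,0,0,0,0]]

```text
clock: 19.42
position: [0.5141, -0.0841, 0.0814]
ee_rot: [0.705, -0.059, -0.704, -0.06]
ft_force: [0.5, -0.2, -1.0]
grip_width: 0.603
```

>>> arm_command:
  moves:
    - [[0.4,0,0,-0.1,0],[0.4,0,0,-0.05,0],[0.4,0,0,0,0]]

```text
clock: 19.67
position: [0.5168, -0.0854, 0.0812]
ee_rot: [-0.704, 0.06, 0.705, 0.06]
ft_force: [-0.9, 0.5, -0.7]
grip_width: 0.601
```

```bash
python3 - <<'E'
from h import *
report()
E
```

```text
t 19.67 TCP station [-126.3   54.4] z 81.2 toolY yaw rel st deg -89.72 tilt [-0.001  0.    -1.   ] F [-0.9  0.5 -0.7] grip 0.601 q [ 0.73  0.48 -0.77  1.91  0.41  0.92 -1.98]
```

>>> arm_command:
  moves:
    - [[0.4,0,0,-0.06,0],[0.4,0,0,-0.06,0],[0.4,0,0,-0.05,0],[0.4,0,0,0,0]]

```text
clock: 20.0
position: [0.5181, -0.0863, 0.0801]
ee_rot: [-0.702, 0.061, 0.707, 0.06]
ft_force: [-14.3, 2.8, 2.5]
grip_width: 0.6
```

```bash
python3 - <<'E'
from h import *
report()
E
```

```text
t 20.0 TCP station [-124.8   53.8] z 80.1 toolY yaw rel st deg -89.74 tilt [-0.007 -0.    -1.   ] F [-14.3   2.8   2.5] grip 0.6 q [ 0.73  0.49 -0.77  1.9   0.42  0.93 -1.98]
```

>>> arm_command:
  moves:
    - [[0.4,0,0,0.2,0],[0.4,0,0,0.6,0],[0.4,0,0,0.6,0],[0.4,-1,0.6,0,0],[0.4,-1,0.6,0,0],[0.4,-1,0.6,0,0],[0.4,-1,0,0,0],[0.4,0,0,0,0],[0.4,0,0,0,0]]

```text
clock: 20.75
position: [0.4798, -0.1256, 0.1828]
ee_rot: [0.706, -0.061, -0.703, -0.06]
ft_force: [-0.2, -0.1, -0.5]
grip_width: 0.599
```

```bash
python3 - <<'E'
from h import *
report()
np.save("wi10.npy",manip.camera_info("wrist"),allow_pickle=True)
cv2.imwrite("pics/w10.png",manip.camera("wrist")[:,:,::-1])
im=manip.camera("scene")[:,:,::-1];cv2.imwrite("pics/s10full.png",im)
cv2.imwrite("pics/s10.png",cv2.resize(im[180:290,185:310],None,fx=5,fy=5,interpolation=cv2.INTER_CUBIC))
E
```

```text
t 20.75 TCP station [-155.7    8.4] z 182.8 toolY yaw rel st deg -89.83 tilt [ 0.003 -0.002 -1.   ] F [-0.2 -0.1 -0.5] grip 0.599 q [ 0.94  0.26 -0.86  1.91  0.22  1.07 -1.75]
```

View pics/s10.png

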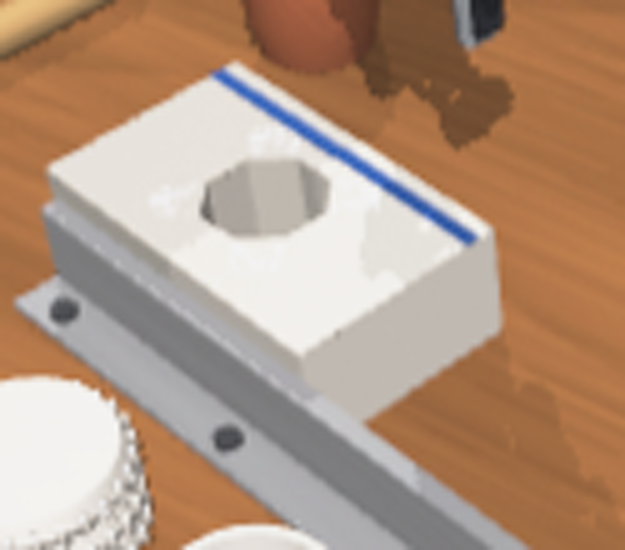

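View pics/w10.png

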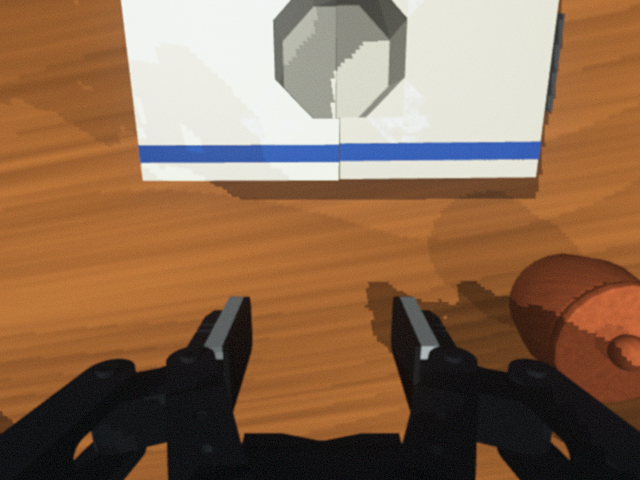

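```bash
python3 - <<'E'
from h import *
im=cv2.imread("pics/w10.png")
cv2.imwrite("pics/w10c.png",cv2.resize(im[90:200,270:410],None,fx=5.4,fy=5.4,interpolation=cv2.INTER_NEAREST))
# stripe edges: blue fraction fit
b=im.astype(int);blue=(b[:,:,0]-b[:,:,2])>60
def line(c0,c1,which):
    X=[];Y=[]
    for c in range(c0,c1):
        r=np.where(blue[120:200,c])[0]+120
        if len(r): X.append(c);Y.append(r.mean())
    return np.polyfit(X,Y,1)
L=line(150,330,0);Fx=line(350,530,0)
print("stripe loose",L,"fixed",Fx,"at col340",np.polyval(L,340),np.polyval(Fx,340),"angle diff",L[0]-Fx[0])
# outer bottom edge via gradient subpixel
g=cv2.cvtColor(im,cv2.COLOR_BGR2GRAY).astype(float)
def edge(c0,c1):
    X=[];Y=[]
    for c in range(c0,c1):
        col=g[168:190,c];d=-np.diff(col);k=d.argmax();w=np.clip(d[max(0,k-2):k+3],0,None)
        X.append(c);Y.append(168.5+(np.arange(max(0,k-2),max(0,k-2)+len(w))*w).sum()/w.sum())
    p=np.polyfit(X,Y,1);r=np.polyval(p,X)-Y;ok=abs(r)<1
    return np.polyfit(np.array(X)[ok],np.array(Y)[ok],1)
a=edge(155,330);b2=edge(350,530);print("edge",a,b2,np.polyval(a,340),np.polyval(b2,340))
E
```

```text
stripe loose [-4.06494028e-03  1.54251331e+02] fixed [-1.06309866e-02  1.55627874e+02] at col340 152.86925128004637 152.0133387175873 angle diff 0.006566046277148603
edge [-3.20884977e-03  1.81016822e+02] [-9.58606122e-03  1.82024270e+02] 179.9258133559291 178.76500877588276
```

View pics/w10c.png

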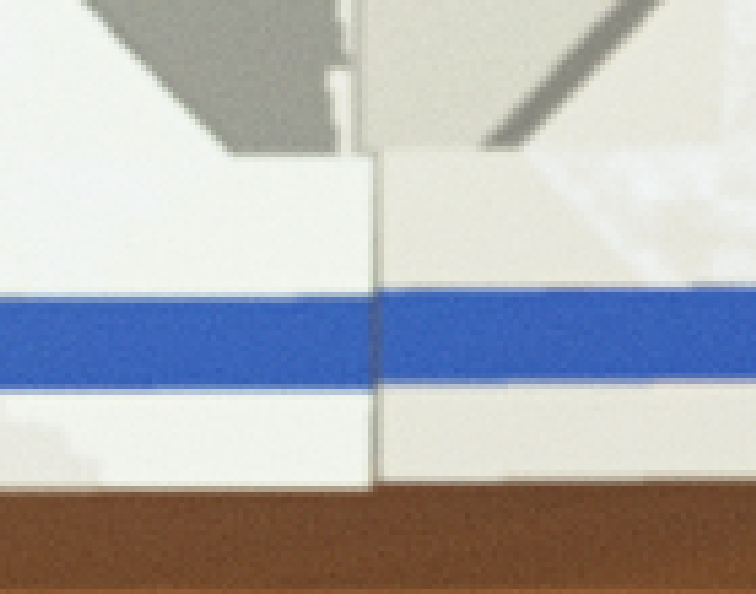

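The wrist view shows the joint at column 340 with a stripe and edge step of about 1 px (0.45 mm) and a slope difference of about 6 mrad. A hairline gap shows at the -x end. I'll correct it with a shut-finger nudge toward the rail near the joint end, then a -y nudge near the -x end.

>>> arm_command:
  force: 20
  moves:
    - [[1,0.9,-0.5,0,0],[1,0.9,0,0,0],[1,0.9,0,0,0],[1,0.7,0,0,0],[1,0.4,0,0,0],[1,0,0,-0.3,0],[1,0,0,-0.3,0],[1,0,0,-0.3,0],[1,0,0,-0.2,0],[1,0,0,0,0]]

```text
clock: 21.68
position: [0.5101, -0.1176, 0.0874]
ee_rot: [0.705, -0.061, -0.704, -0.061]
ft_force: [-0.1, 0.7, 0.5]
grip_width: 0.002
```

```bash
python3 - <<'E'
from h import *
report()
cv2.imwrite("pics/w11.png",manip.camera("wrist")[:,:,::-1])
E
```

```text
t 21.68 TCP station [-127.2   21.5] z 87.4 toolY yaw rel st deg -89.79 tilt [ 0.002 -0.    -1.   ] F [-0.1  0.7  0.5] grip 0.002 q [ 0.8   0.47 -0.77  1.91  0.4   0.93 -1.91]
```

View pics/w11.png

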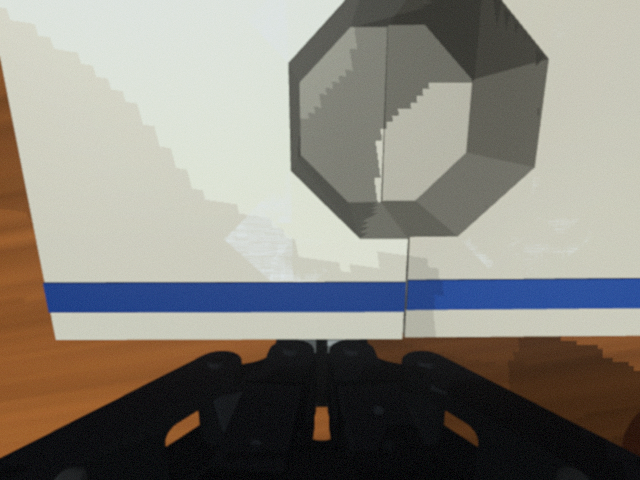

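>>> arm_command:
  moves:
    - [[1,0,0,-0.06,0],[1,0,0,-0.06,0],[1,0,0,-0.04,0],[1,0,0,0,0]]

```text
clock: 22.07
position: [0.5122, -0.1181, 0.0865]
ee_rot: [0.705, -0.061, -0.704, -0.06]
ft_force: [1.1, -0.0, -0.3]
grip_width: -0.001
```

>>> arm_command:
  moves:
    - [[1,0,0,-0.05,0],[1,0,0,-0.04,0],[1,0,0,0,0]]

```text
clock: 22.32
position: [0.5128, -0.1185, 0.0857]
ee_rot: [-0.703, 0.061, 0.706, 0.06]
ft_force: [-7.5, 0.3, 2.8]
grip_width: -0.003
```

```bash
python3 - <<'E'
from h import *
report()
cv2.imwrite("pics/w12.png",manip.camera("wrist")[:,:,::-1][200:350,320:480].repeat(5,1).repeat(4,0))
E
```

```text
t 22.32 TCP station [-124.4   21.1] z 85.7 toolY yaw rel st deg -89.78 tilt [-0.004 -0.    -1.   ] F [-7.5  0.3  2.8] grip -0.003 q [ 0.79  0.48 -0.77  1.9   0.41  0.93 -1.91]
```

View pics/w12.png

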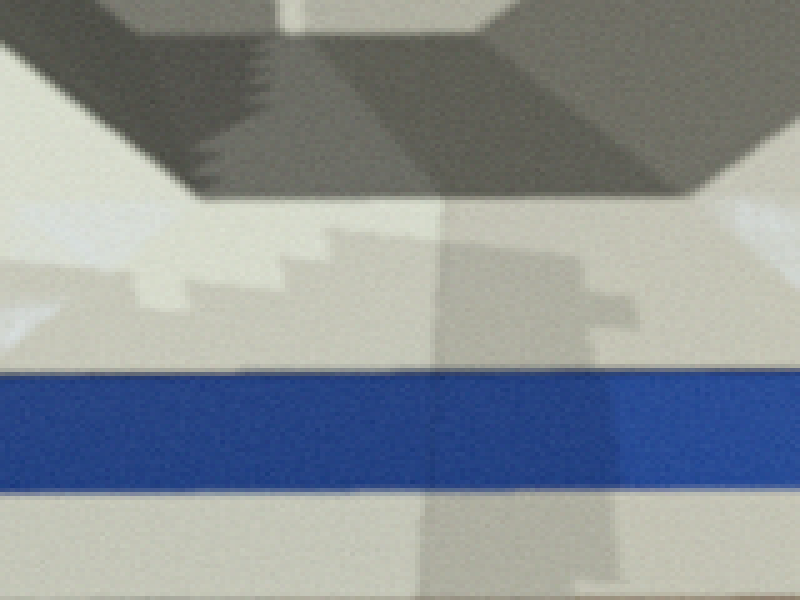

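The gap line is gone and the stripe runs straight through. I'll add one firmer press, then the -y nudge near the -x end.

>>> arm_command:
  moves:
    - [[1,0,0,-0.05,0],[1,0,0,-0.04,0],[1,0,0,0,0]]

```text
clock: 22.62
position: [0.5131, -0.1182, 0.0848]
ee_rot: [-0.701, 0.06, 0.708, 0.06]
ft_force: [-14.5, 2.6, 3.5]
grip_width: -0.002
```

>>> arm_command:
  moves:
    - [[1,0,0,0.2,0],[1,0,0,0.6,0],[1,0,0,0.8,0],[1,0,-0.9,0,0],[1,0,-0.9,0,0],[1,0,-0.9,0,0],[1,0,-0.9,0,0],[1,0,-0.9,0,0],[1,0,-0.9,0,0],[1,0,-0.1,0,-7],[1,0,0,0,-7],[1,0,0,0,-7]]

```text
clock: 23.62
position: [0.5009, 0.0242, 0.0866]
ee_rot: [0.704, 0.071, -0.703, 0.072]
ft_force: [-0.2, -0.4, -0.5]
grip_width: -0.002
```

>>> arm_command:
  moves:
    - [[1,0,0,0,-7],[1,0,0,0,-7],[1,0,0,0,-7],[1,0,0,0,-7],[1,0,0,0,-7],[1,0,0,0,-7],[1,0,0,0,-7],[1,0,0,0,-7],[1,0,0,0,-7],[1,0,0,0,-6],[1,0,0,0,0]]

```text
clock: 24.53
position: [0.5008, 0.0233, 0.0864]
ee_rot: [0.54, 0.457, -0.54, 0.457]
ft_force: [-1.2, -0.5, -0.0]
grip_width: 0.0
```

```bash
python3 - <<'E'
from h import *
report();goto(-82,125,87)
E
```

```text
t 24.53 TCP station [-161.   158.7] z 86.4 toolY yaw rel st deg 0.48 tilt [ 0.  0. -1.] F [-1.2 -0.5 -0. ] grip 0.0 q [ 0.81  0.6  -1.13  1.95  0.64  1.01 -0.79]
to (-82, 125, 87) world [ 0.573 -0.024  0.087] tool units [-0.02  3.15  1.37]
```

>>> arm_command:
  moves:
    - [[1,0,0.8,0,0.4],[1,0,0.8,0,0],[1,0,0.8,0,0],[1,0,0.7,0,0],[1,0,0,0.5,0],[1,0,0,0.6,0],[1,0,0,0.4,0],[1,0,0,0.3,0],[1,0,0,0.2,0],[1,0,0,0.1,0],[1,0,0,0,0]]

```text
clock: 25.45
position: [0.5675, -0.0422, 0.0865]
ee_rot: [-0.543, -0.453, 0.543, -0.453]
ft_force: [0.2, 0.8, 0.7]
grip_width: 0.001
```

>>> arm_command:
  moves:
    - [[1,0,0,0.08,0],[1,0,0,0.06,0],[1,0,0,0,0]]

```text
clock: 25.7
position: [0.5671, -0.044, 0.0866]
ee_rot: [0.543, 0.454, -0.542, 0.454]
ft_force: [-0.0, 3.2, -0.4]
grip_width: 0.0
```

```bash
python3 - <<'E'
from h import *
report()
E
```

```text
t 25.7 TCP station [-84.  103.9] z 86.6 toolY yaw rel st deg -0.1 tilt [ 0.001  0.001 -1.   ] F [-0.   3.2 -0.4] grip 0.0 q [ 0.82  0.7  -1.05  1.78  0.69  1.08 -0.66]
```

>>> arm_command:
  moves:
    - [[1,0,0,0.06,0],[1,0,0,0.06,0],[1,0,0,0.05,0],[1,0,0,0,0]]

```text
clock: 26.03
position: [0.5669, -0.0444, 0.087]
ee_rot: [0.544, 0.456, -0.539, 0.454]
ft_force: [4.2, 16.4, -2.7]
grip_width: 0.003
```

>>> arm_command:
  moves:
    - [[1,0,0,-0.2,0],[1,0,0,-0.6,0],[1,0,0,-0.9,0],[1,-0.9,0,0,0],[1,-0.9,0,0,0],[1,-0.9,0,0,0],[1,-0.9,0,0,0],[1,-0.9,0,0,0],[1,-0.9,0,0.9,0],[1,-0.9,-0.9,0.9,0],[1,0,-0.9,0.9,0],[1,0,-0.9,0.9,0]]

```text
clock: 27.03
position: [0.491, -0.0845, 0.2447]
ee_rot: [0.542, 0.453, -0.542, 0.454]
ft_force: [-0.1, -1.2, 1.0]
grip_width: -0.005
```

>>> arm_command:
  moves:
    - [[1,0,-0.9,0.9,0],[1,0,-0.6,0.8,0],[1,0,0,0,7],[1,0,0,0,7],[1,0,0,0,7],[1,0,0,0,7],[1,0,0,0,7],[1,0,0,0,7],[1,0,0,0,7],[1,0,0,0,7],[1,0,0,0,7],[1,0,0,0,7]]

```text
clock: 28.03
position: [0.4481, -0.1186, 0.2441]
ee_rot: [-0.705, -0.058, 0.705, -0.059]
ft_force: [1.3, 0.3, 0.8]
grip_width: 0.005
```

>>> arm_command:
  moves:
    - [[1,0,0,0,7],[1,0,0,0,7],[1,0,0,0,6],[1,0,0,0,0],[1,0,0,0,0]]

```text
clock: 28.45
position: [0.4481, -0.1185, 0.2441]
ee_rot: [-0.704, 0.062, 0.704, 0.061]
ft_force: [0.1, -0.6, -0.3]
grip_width: -0.004
```

```bash
python3 - <<'E'
from h import *
report()
cv2.imwrite("pics/w13.png",manip.camera("wrist")[:,:,::-1])
im=manip.camera("scene")[:,:,::-1];cv2.imwrite("pics/s13full.png",im)
cv2.imwrite("pics/s13.png",cv2.resize(im[180:290,185:310],None,fx=5,fy=5,interpolation=cv2.INTER_CUBIC))
E
```

```text
t 28.45 TCP station [-188.1    9.9] z 244.1 toolY yaw rel st deg -89.96 tilt [-0.    -0.001 -1.   ] F [ 0.1 -0.6 -0.3] grip -0.004 q [ 1.25  0.14 -1.14  1.9   0.13  1.18 -1.68]
```

View pics/w13.png

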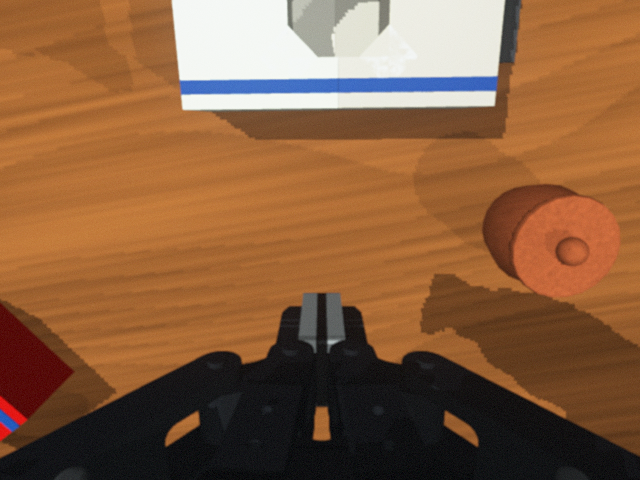

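View pics/s13.png

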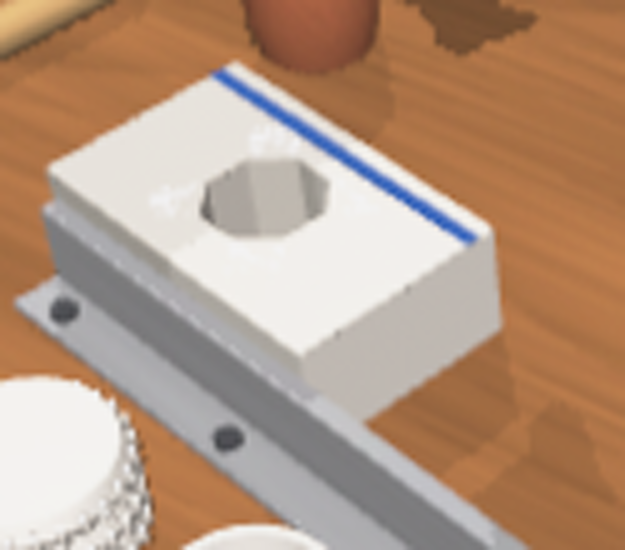

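Closed with no visible joint line, and the stripe is continuous. I'll look over the rail side from above as a last check.

>>> arm_command:
  moves:
    - [[1,0,-0.9,-0.9,0],[1,0,-0.6,-0.9,0],[1,0,0,-0.9,0],[1,0,0,-0.9,0],[1,0,0,-0.6,0],[1,0,0,0,0],[1,0,0,0,0]]

```text
clock: 29.13
position: [0.5584, -0.1, 0.2436]
ee_rot: [-0.704, 0.062, 0.705, 0.063]
ft_force: [0.5, -0.1, -0.2]
grip_width: -0.002
```

```bash
python3 - <<'E'
from h import *
report()
im=manip.camera("wrist")[:,:,::-1];cv2.imwrite("pics/w14.png",im)
im3=cv2.imread("pics/w13.png");b=im3.astype(int);blue=(b[:,:,0]-b[:,:,2])>60
f=lambda a,c:np.polyfit(range(a,c),[np.where(blue[60:110,k])[0].mean()+60 for k in range(a,c)],1)
L,F=f(190,325),f(350,485);print("stripe slopes",L[0],F[0],"at joint",np.polyval(L,337),np.polyval(F,337))
a=cv2.imread("pics/scene0.png").astype(int);c=cv2.imread("pics/s13full.png").astype(int)
cv2.imwrite("pics/both.png",c.astype(np.uint8))
E
```

```text
t 29.13 TCP station [-82.8  47.3] z 243.6 toolY yaw rel st deg -90.03 tilt [-0.     0.002 -1.   ] F [ 0.5 -0.1 -0.2] grip -0.002 q [ 0.94  0.44 -1.05  1.66  0.4   1.28 -1.94]
stripe slopes -0.010925763340161833 -0.010816017949468286 at joint 85.1703833772315 84.93935551003153
```

View pics/w14.png

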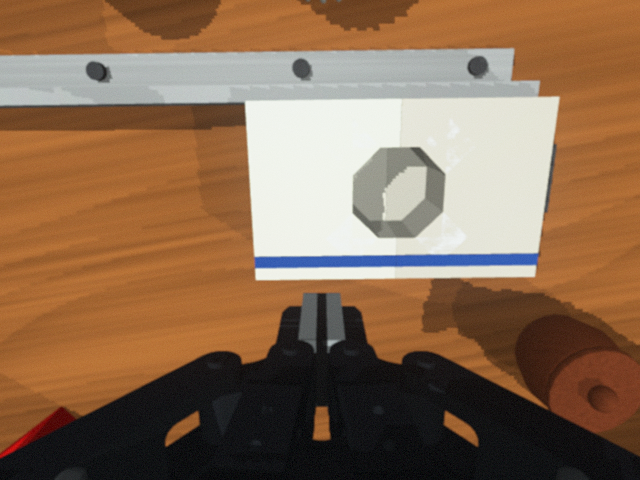

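View pics/s13full.png

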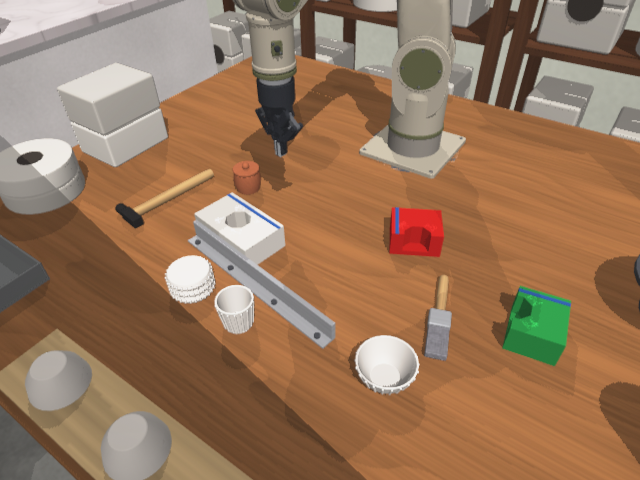

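The stripes are collinear: slopes match within 0.0002 and the step at the joint is about 0.2 px, roughly 0.1 mm. The loose half's rail edge continues the fixed half's edge along row 100, and all the other things are where they were. The gripper is clear of everything at z = 244 mm, so I'm handing in.

```bash
python3 - <<'E'
from workcell import manip
print(manip.hand_in(), manip.get_obs()["clock"])
E
```

```text
the job is handed in; nothing more can be done
the job is handed in; nothing more can be done
```

The mould is closed: the loose half meets the fixed half with no gap visible and lies flush along the rail. I handed the job in at about 29 s.

- **How it was moved:** Only nudges from the fingers, with no gripping or lifting. I squared it with a push from its far side, pushed it against the rail, then slid it along the rail into the fixed half.
- **One correction:** After the first closing, a check showed it about 6 mrad out of square, with a hairline gap at the end away from the rail. Two small nudges with shut fingers fixed that. The highest force I read was about 22 N.
- **Last checks:** The two blue stripes line up to about 0.1 mm with matching slopes, and no joint line shows. The loose half's edge along the rail continues the fixed half's edge. The ware, tools and look-alikes look to be in the same places as at the start.
- **A disagreement:** At the rail, the fingers stopped about 4 mm short of where my camera-measured station position predicted. I put this down to finger thickness and calibration, because repeated presses stopped at the same place and the pictures show the sides in line.

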